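Feed the wax round down to the chute stop

TASK

Two small wooden feed chutes slope down across the bench, and a round cake of beeswax has hung up near the head of one of them. Push the wax down its chute, sliding it on the chute floor without lifting it out, until it rests against the steel stop near the low end. Leave the belt buckle in the other chute where it lies.

Things in the scene. Friction and masses are not known exactly. Their poses are not given: they have to be found in the camera images.
- wax_centre (a point): centre of the loose round cake of beeswax, a flat notched disc 48 mm across and 16 mm thick (60 g), lying flat on the sloped floor of one chute near its head; the point is 8 mm above that floor. Friction holds it: it stays wherever a push leaves it. Clear from above; only a desk lamp's head hangs over the bench to the left (x 0.46 to 0.51 m, y 0.35 to 0.55 m, from z = 0.34 m up)
- wax_chute: the fixed wooden chute holding the wax, 290 mm long, falling 14 degrees roughly from the robot's left to its right. Origin: on the lane floor, centre line, half-way along, 60 mm above the table; x downhill along the floor, z square up out of it, y across. Floor from x = -145 mm (open head) to +145 mm. Clear lane 56 mm wide between rails 8 mm thick, 10 mm above the floor (wax stands 6 mm over them)
- wax_chute_stop (a point): on the floor of the wax's chute, middle of the foot of the stop's uphill face, at x = +100 mm in the chute's frame (same axes). The stop is a fixed rigid steel blade across the lane, 15 mm high, with a pivot pin and brass nuts up to 20 mm high at the sides; the wax touches it when its centre is 24 mm uphill of this point
- buckle_centre (a point): centre of a loose brass-coloured belt buckle, a flat frame 42 x 50 x 9 mm, lying near the head of the other chute, which is built just the same and stands beside the first, about 140 mm nearer or farther; to be left alone

How it is judged:
By the outcome, as a careful person would: the job done as asked, in the order asked, and still so for the second after the job is handed in, with the robot touching nothing.
It also fails if it takes over 34 s, if anything falls off the work surface, if the arm or the gripper's body presses on something with over 40 N, if the wrist force passes 120 N, or if a joint passes its speed limit or range.

ROBOT

A 7-joint arm with a two-finger parallel gripper is mounted at the origin on a cart in front of the work surface, level with it; the furniture and walls round the work are solid. World frame = base frame: x ahead of the robot, y to its left, z up, the work surface at z = 0. Lengths are in m, angles in rad, forces in N, time in s.
With the tool pointing down it reaches from about 0.4 to 0.85 m from the base axis. Payload 10.4 kg.
Tool frame: the origin (TCP) lies on the front face of the gripper's body, between the roots of the fingers; the fingertips stand 73 mm ahead of it and the grasp point (between the pads) lies 54 mm ahead of it; x points along the fingers, y is the direction in which the jaws open and shut, and the axes are right-handed (so a half turn about x gives the same grasp; the last joint's range is limited). The gripper opens to 85 mm and grips with 20 to 120 N. Pads are 22 mm wide; open, the fingers measure 114 mm over their backs; the gripper's body (76 mm by 85 mm) begins 54 mm behind the grasp point. The pads swing forward as they close: fully open they stand 13 mm farther back than shut.
Start: joints at [-1.331, 0.332, -0.065, 1.46, 0.022, 1.35, -0.088], TCP at [0.162, 0.604, 0.304] pointing down, gripper open.
Joint ranges: [-2.6, 2.6], [-0.5, 2.12], [-1.47, 1.34], [0.16, 2.42], [-1.27, 4.41], [0.06, 2.06], [-2.6, 2.6]. Speed limits (rad/s): [2.22, 2.22, 2.79, 2.79, 3.14, 3.14, 3.14].

INTERFACE

Orientations are given as a unit quaternion [x, y, z, w].
In Python, from workcell import manip gives the robot as it stands. The module is installed in compiled form; this text tells all that it offers.
- The arm moves only by the tool arm_command, never from a script. Its argument "moves" is a list that holds one entry, the list of rows, each a list of 5 numbers: the closure, from 0 (fully open) to 1 (shut), then the shift along the tool's x, y, z in units of 25 mm (1.0 is 25 mm), then the turn about the tool's x in degrees. A call has 1 to 12 rows; each row shifts and turns the commanded pose from where the row before left it, along the tool's axes as they then stand; what a row does not reach is not made up. A row lasts 1/12 s, in which the tool goes at most 41.7 mm and 7.16 degrees, less where a joint would pass 70% of its speed; a pose out of reach is approached as far as the arm can. A call is refused whole if a number of a shift passes 1 or a number of a turn 7.16, either way. A call with a gripper value outside its range is refused whole. The fingers move at their own pace and stop on an object; "force" is the grip in N (left out, the last holds). Time passes only in rows, so rows that do not move let the fingers close. It gives the time, the measured TCP pose, the force and the opening at its end, in the units of the state.
- manip.get_obs(): the state, without advancing time (a new reading comes with each control period).
- manip.camera(name): name is "scene" or "side" or "wrist"; returns the picture (480x640x3 uint8, red, green, blue); there is no depth.
- manip.camera_info(name): a dict with "vfov" (degrees; the focal length in pixels is half the picture's height over the tangent of half this angle, whatever the lens; pixels are square), "cx", "cy" (the principal point, pixels), "pose" (4x4, takes a point from camera to world coordinates). Camera axes: x right, y down, z forward; pixel columns grow to the right and rows downward; lengths in m; the calibration is good to about 2 mm. A picture is of the moment at which its call begins: read the wrist's pose just before it. camera_info takes no time and is no camera call; for the wrist camera it gives the pose at the moment of the call.
- manip.hand_in(): hands the job in, once; it reports no verdict.
Trained networks look in the newest picture that a camera, given by its name, has taken for a name from the list of things; names that differ only in an ending like _2 or _b are one class to them, and where a whole thing is asked for, a point or a joint stands for the part that bears it (a point fixed in the world has none). Each returns a list of dicts, best first, with "confidence" (0 to 1); they miss things now and then, are a little off and sometimes report something else, mostly with a low value. They report only what shows in the picture. A call takes as long as a camera call.
- manip.regions_of(query, camera): "mask" (480x640 bool, what is visible of it) and "rect" ([left, top, right, bottom] in pixels, round what is visible of it).
- manip.pinpoint(query, camera): "pixel" ([row, column] in pixels: a listed point, or the origin of a listed thing).
The state is a dict: "clock": time; "joint_pos": joint angles; "joint_velocities": joint speeds; "tau": joint torques, N m; "position": TCP position; "ee_rot": TCP orientation; "ft_force": force on the tool from outside, world axes, zero at the start; "torque": the same for the moment, N m; "grip_width": opening from 0.0 (shut) to 1.0 (fully open).
Only numpy, scipy, OpenCV 4.12 (cv2) and the standard library are available. Lean on these libraries where they do the work, as an engineer would, in place of code of your own. Each camera call takes 0.05 s, during which the arm holds its last target.

## Working session

There is one attempt and no reset: what is moved stays moved. The work goes in short steps, Python scripts to look and compute and a tool call to move; the robot and the scene stay as the last step left them, time stands still between calls to the robot, and variables do not carry over. Pictures are saved under pics/ and viewed, and the job is handed in when it is done.

Besides the shell and the picture viewer there is one more tool, called after "Request:" as name(argument=value, ...) on one line, values as JSON. arm_command: Moves the arm, as the interface text tells. Its arguments: {"type":"object","properties":{"moves":{"type":"array","items":{"type":"array","items":{"type":"array","items":{"type":"number"}}}},"force":{"type":"number"}},"required":["moves"]}

```bash
mkdir -p pics; python3 - <<'E'
from workcell import manip
import cv2,numpy as np
print(manip.get_obs())
for c in ["scene","side","wrist"]:
    im=manip.camera(c); cv2.imwrite(f"pics/{c}0.png",im[:,:,::-1])
    i=manip.camera_info(c); print(c,i)
    for q in ["wax_centre","wax_chute","wax_chute_stop","buckle_centre"]:
        print(q,[(np.round(d["pixel"],1),round(d["confidence"],2)) for d in manip.pinpoint(q,c)][:3])
E
```

```text
{'clock': 0.0, 'joint_pos': array([-1.33058734,  0.33287262, -0.06470546,  1.4609588 ,  0.0215875 ,
        1.3499105 , -0.08847538]), 'joint_velocities': array([ 0.00123408,  0.00027606, -0.000165  ,  0.00011158, -0.00176275,
        0.00017824,  0.0010103 ]), 'tau': array([ 1.46552502e-04, -6.25436568e+01,  4.90647659e-02, -3.91615856e+01,
        1.62422756e-02,  9.95560287e-03, -4.06132472e-05]), 'position': array([0.16229299, 0.6032686 , 0.30310706]), 'ee_rot': array([ 0.09212095,  0.70106089, -0.09314475,  0.70096463]), 'ft_force': array([-0.3796231 , -0.18458811, -0.45345607]), 'torque': array([ 0.00017999,  0.03972939, -0.02087726]), 'grip_width': 0.9995076010534767}
scene {'vfov': 46.35316235316427, 'cx': 323.0281610359713, 'cy': 235.41778541564034, 'pose': array([[-0.79517921, -0.41009945,  0.44666369,  0.17207928],
       [-0.60636952,  0.54076744, -0.58299793,  0.41841589],
       [-0.00245405, -0.73443109, -0.67867883,  0.67795549],
       [ 0.        ,  0.        ,  0.        ,  1.        ]])}
wax_centre [(array([314.2, 307.6]), 0.82)]
wax_chute [(array([291.7, 340.8]),
[... 411 characters left out ...]
0.        ,  1.        ]])}
wax_centre [(array([201. , 289.3]), 0.59)]
wax_chute [(array([232.4, 286.9]), 0.7)]
wax_chute_stop [(array([274.8, 276.4]), 0.74)]
buckle_centre [(array([198. , 360.1]), 0.56)]
wrist {'vfov': 67.54246699591651, 'cx': 318.964250307696, 'cy': 240.50797502756663, 'pose': array([[ 2.59204882e-01,  9.19793761e-01,  2.94605271e-01,
         8.58150418e-02],
       [ 9.65822323e-01, -2.46935626e-01, -7.88037946e-02,
         6.23224693e-01],
       [ 2.65298195e-04,  3.04962675e-01, -9.52364267e-01,
         3.74383106e-01],
       [ 0.00000000e+00,  0.00000000e+00,  0.00000000e+00,
         1.00000000e+00]])}
wax_centre []
wax_chute []
wax_chute_stop []
buckle_centre []
```

```bash
cat > h.py <<'E'
import numpy as np
def ray(info,px):
    f=240/np.tan(np.radians(info["vfov"])/2)
    d=np.array([(px[1]-info["cx"])/f,(px[0]-info["cy"])/f,1.0]); P=info["pose"]
    d=P[:3,:3]@d; return P[:3,3],d/np.linalg.norm(d)
def tri(rays):
    A=0;b=0
    for o,d in rays:
        M=np.eye(3)-np.outer(d,d);A=A+M;b=b+M@o
    p=np.linalg.solve(A,b)
    return p,[np.linalg.norm((np.eye(3)-np.outer(d,d))@(p-o)) for o,d in rays]
def proj(info,p):
    f=240/np.tan(np.radians(info["vfov"])/2);P=info["pose"]
    c=P[:3,:3].T@(np.asarray(p)-P[:3,3]); return np.array([info["cy"]+f*c[1]/c[2],info["cx"]+f*c[0]/c[2]])
E
python3 - <<'E'
from workcell import manip
from h import *
S=manip.camera_info("scene");D=manip.camera_info("side")
for n,a,b in [("wax",(314.2,307.6),(201,289.3)),("chute",(291.7,340.8),(232.4,286.9)),("stop",(271.8,381.2),(274.8,276.4)),("buckle",(284.2,218.2),(198,360.1))]:
    p,e=tri([ray(S,a),ray(D,b)]);print(n,p.round(4),np.round(e,4))
E
```

```text
wax [0.4812 0.0466 0.0856] [0.0021 0.0021]
chute [ 0.4835 -0.0297  0.0625] [0.0004 0.0004]
stop [ 0.4739 -0.1216  0.035 ] [0.0031 0.0031]
buckle [0.6186 0.0787 0.0812] [0.003 0.003]
```

View pics/scene0.png

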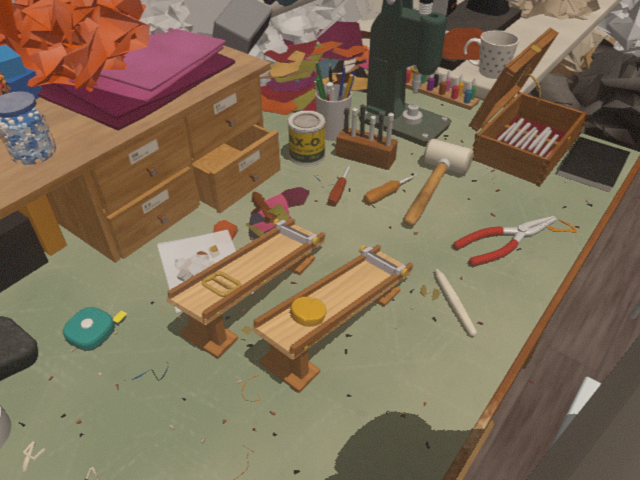

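View pics/side0.png

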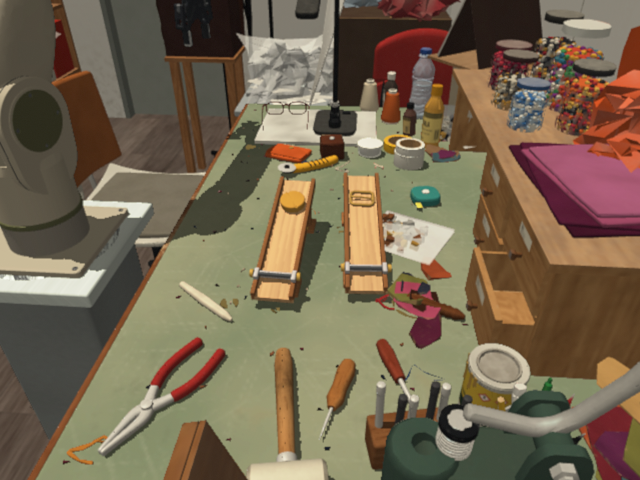

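The scene view shows the wax at (col 308, row 311) in the nearer chute and the buckle at (218, 284) in the farther one. In the side view the wax is at (292, 202) and the stop bar at (276, 274). The networks agree with both pictures. Next I fit the chute model and overlay it.

```bash
cat > fit.py <<'E'
from workcell import manip
from h import *
import cv2
from scipy.optimize import least_squares
from scipy.spatial.transform import Rotation as R
S=manip.camera_info("scene");D=manip.camera_info("side")
def frame(p):
    yaw=p[3]; t=np.radians(14)
    h=np.array([np.cos(yaw),np.sin(yaw),0]); x=h*np.cos(t)-np.array([0,0,np.sin(t)])
    z=h*np.sin(t)+np.array([0,0,np.cos(t)]); y=np.cross(z,x)
    return np.c_[x,y,z]
def res(p):
    F=frame(p);o=p[:3];r=[]
    for c,l in [(S,[(314.2,307.6),(291.7,340.8),(271.8,381.2)]),(D,[(201,289.3),(232.4,286.9),(274.8,276.4)])]:
        for q,m in zip([(p[4],p[5],.008),(0,0,0),(.1,0,0)],l): r+=list(proj(c,o+F@np.array(q))-m)
    r.append((p[2]-.06)*1000)
    return r
s=least_squares(res,[.48,-.03,.06,-1.57,-.08,0],x_scale=[.01,.01,.01,.1,.01,.01]);p=s.x
if __name__=="__main__":
    print(p.round(4),np.round(s.fun,1))
    F=frame(p);print("wax",p[:3]+F@[p[4],p[5],.008],"stop",p[:3]+F@[.1,0,0])
    for n,c in (("scene",S),("side",D)):
        im=cv2.imread(f"pics/{n}0.png");im=cv2.resize(im,None,fx=4,fy=4,interpolation=cv2.INTER_CUBIC)
        def L(pts,col):
            q=[(proj(c,p[:3]+F@np.array(a))[::-1]*4+2).astype(int) for a in pts]
            cv2.polylines(im,[np.array(q)],False,col,1)
        L([(-.145,-.028,0),(.145,-.028,0),(.145,.028,0),(-.145,.028,0),(-.145,-.028,0)],(255,0,0))
        for s_ in(-1,1): 
            L([(-.145,.028*s_,.01),(.145,.028*s_,.01),(.145,.036*s_,.01),(-.145,.036*s_,.01)],(0,0,255))
        L([(.1,-.028,0),(.1,.028,0),(.1,.028,.015),(.1,-.028,.015)],(0,255,0))
        L([(p[4]+.024*np.cos(a),p[5]+.024*np.sin(a),.016) for a in np.linspace(0,6.283,40)],(255,0,255))
        u,v=(proj(c,p[:3])[::-1]*4).astype(int)
        cv2.imwrite(f"pics/{n}_ov.png",im[max(0,v-300):v+300,max(0,u-400):u+400])
    o=manip.get_obs();print("tool axes\n",R.from_quat(o["ee_rot"]).as_matrix().round(3))
E
python3 fit.py
```

```text
[ 0.4836 -0.0276  0.0602 -1.6714 -0.0782 -0.0095] [ 0.   1.   1.8 -1.2 -2.  -0.9 -1.   1.2  0.5  0.   1.  -2.   0.2]
wax [0.48162282 0.04693426 0.0868497 ] stop [ 0.47385736 -0.12412439  0.03597625]
tool axes
 [[ 0.     0.26   0.966]
 [ 0.     0.966 -0.26 ]
 [-1.     0.    -0.   ]]
```

```bash
sleep 8
```

```text
(no output)
```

View pics/scene_ov.png

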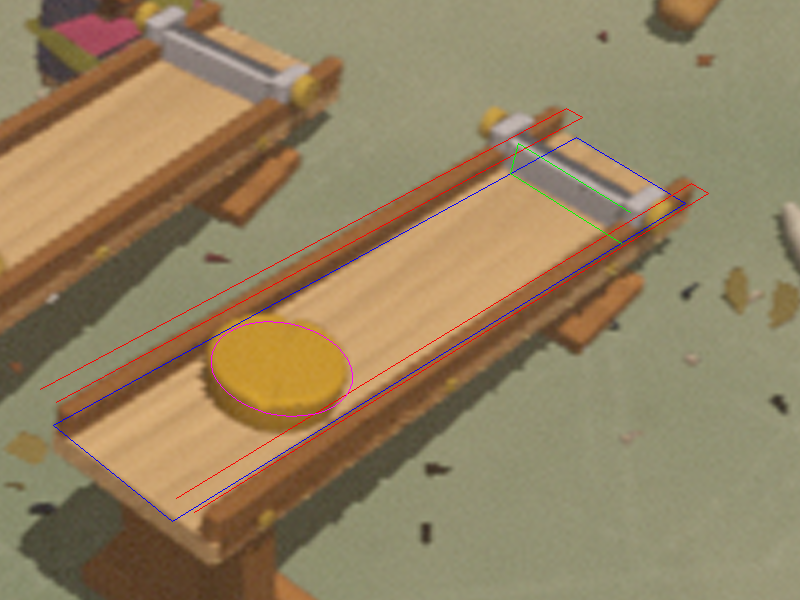

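View pics/side_ov.png

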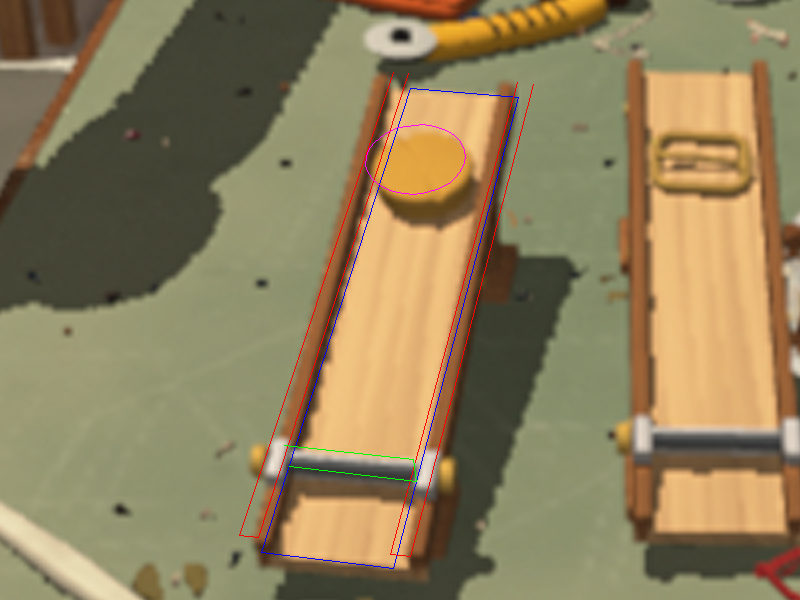

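The overlay is off by up to about 9 mm at the head, so I'll move over the chute and refine with the wrist camera.

Request:
arm_command(moves=[[[1,0,-0.81,0.95,0],[1,0,-0.81,0.95,0],[1,0,-0.81,0.95,0],[1,0,-0.81,0.95,0],[1,0,-0.81,0.95,0],[1,0,-0.81,0.95,0],[1,0,-0.81,0.95,0],[1,0,-0.81,0.95,0],[1,0,-0.81,0.95,0],[1,0,-0.81,0.95,0],[1,0,-0.81,0.95,0],[1,0,-0.81,0.95,0]]])

```text
clock: 1.75
position: [0.3751, 0.2935, 0.3042]
ee_rot: [0.093, 0.701, -0.092, 0.701]
ft_force: [-0.1, 0.9, 0.3]
grip_width: 0.001
```

Request:
arm_command(moves=[[[1,0,-0.81,0.95,0],[1,0,-0.81,0.95,0],[1,0,-0.81,0.95,0],[1,0,-0.81,0.95,0],[1,0,-0.81,0.95,0],[1,0,-0.81,0.95,0],[1,0,0,0,7.1],[1,0,0,0,7.1],[1,0,0,0,7.1],[1,0,0,0,7.1],[1,0,0,0,7.1],[1,0,0,0,7.1]]])

```text
clock: 2.75
position: [0.4805, 0.1405, 0.304]
ee_rot: [0.343, 0.618, -0.343, 0.618]
ft_force: [0.2, 0.4, -0.2]
grip_width: -0.002
```

Request:
arm_command(moves=[[[1,0,0,0,7.1],[1,0,0,0,7.1],[1,0,0,0,7.1],[1,0,0,0,7.1],[1,0,0,0,7.1],[1,0,0,0,0],[1,0,0,0,0]]])

```text
clock: 3.33
position: [0.4805, 0.1405, 0.304]
ee_rot: [0.513, 0.487, -0.513, 0.487]
ft_force: [-0.7, -0.5, -0.7]
grip_width: 0.001
```

```bash
python3 - <<'E'
from workcell import manip
import cv2,numpy as np
from scipy.spatial.transform import Rotation as R
o=manip.get_obs();print(o["clock"],o["position"],o["joint_pos"].round(2),o["grip_width"]);print(R.from_quat(o["ee_rot"]).as_matrix().round(4))
i=manip.camera_info("wrist");im=manip.camera("wrist");cv2.imwrite("pics/w1.png",im[:,:,::-1]);np.save("w1pose.npy",i["pose"]);print(i["pose"].round(3))
for q in ["wax_centre","wax_chute","wax_chute_stop","buckle_centre"]:
        print(q,[(np.round(d["pixel"],1),round(d["confidence"],2)) for d in manip.pinpoint(q,"wrist")][:3])
E
```

```text
3.3333 [0.48048416 0.14053266 0.30399117] [-0.78  0.05  0.42  1.8  -0.02  1.3  -0.41] 0.0009994639027316177
[[ 2.000e-04  9.987e-01 -5.110e-02]
 [ 2.000e-04 -5.110e-02 -9.987e-01]
 [-1.000e+00  2.000e-04 -2.000e-04]]
[[ 0.999 -0.048 -0.015  0.483]
 [-0.05  -0.951 -0.304  0.218]
 [ 0.     0.304 -0.953  0.374]
 [ 0.     0.     0.     1.   ]]
wax_centre []
wax_chute []
wax_chute_stop [(array([430.9, 331.2]), 0.94)]
buckle_centre [(array([290.1, 479.5]), 0.8)]
```

View pics/w1.png

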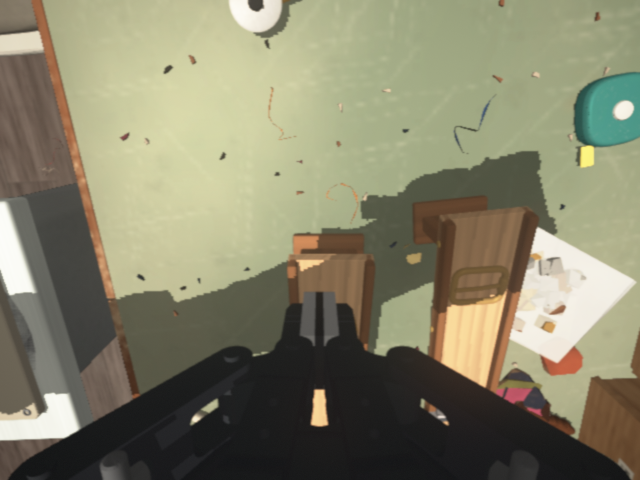

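The wrist view shows the chute head edge at row ~255, columns 290–373. The fingers hide the wax, so the "stop" reported at (331, 431) is false. I'll zoom in to pick corners.

```bash
python3 - <<'E'
import cv2
def z(n,x0,y0,w,h,s,o):
    im=cv2.imread(n)[y0:y0+h,x0:x0+w];im=cv2.resize(im,None,fx=s,fy=s,interpolation=cv2.INTER_CUBIC)
    for k in range(0,w,10):cv2.line(im,(k*s,0),(k*s,6),(0,0,255),1);cv2.putText(im,str(x0+k),(k*s,16),0,.35,(255,255,255),1) if k%20==0 else 0
    for k in range(0,h,10):cv2.line(im,(0,k*s),(6,k*s),(0,0,255),1);cv2.putText(im,str(y0+k),(8,k*s+4),0,.35,(255,255,255),1) if k%20==0 else 0
    cv2.imwrite(o,im)
z("pics/w1.png",270,220,130,90,6,"pics/z_w.png")
z("pics/scene0.png",250,240,170,120,4,"pics/z_s.png")
z("pics/side0.png",240,170,90,140,4,"pics/z_d.png")
E
```

```text
(no output)
```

View pics/z_w.png

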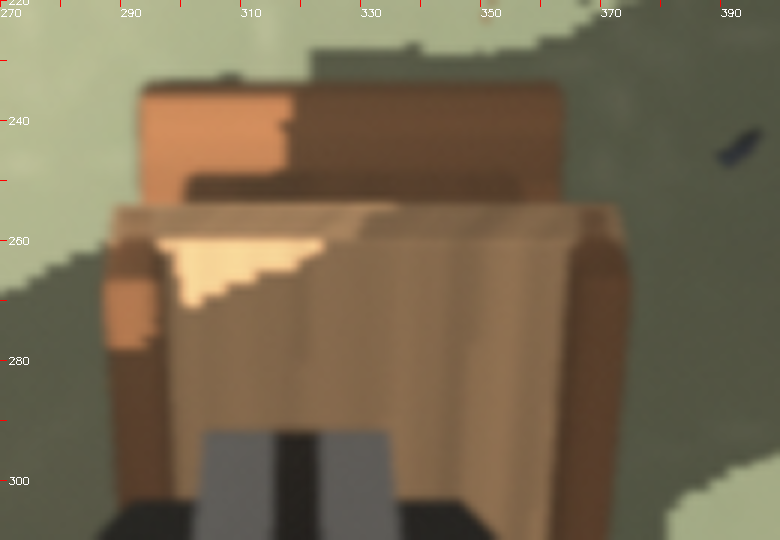

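View pics/z_s.png

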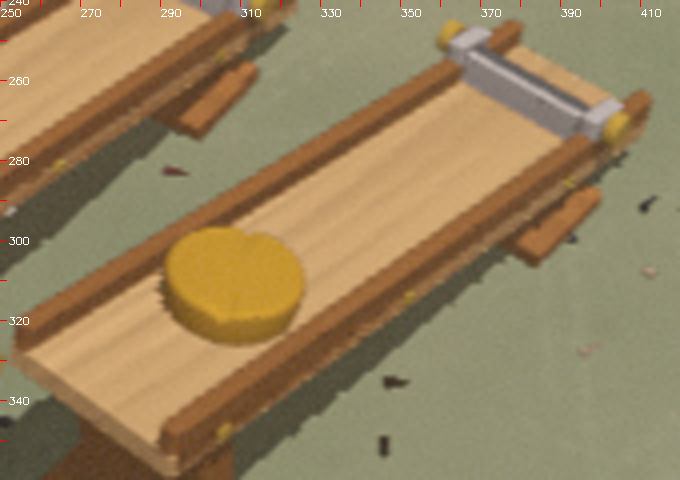

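View pics/z_d.png

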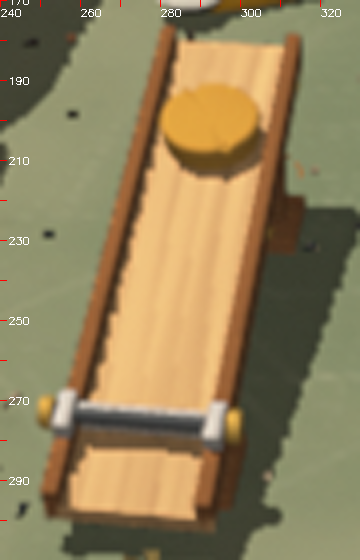

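```bash
cat > fit2.py <<'E'
from fit import *
W=dict(manip.camera_info("wrist"));W["pose"]=np.load("w1pose.npy")
obs=[(W,(-.145,-.028,0),297,260),(W,(-.145,.028,0),364.7,260),
(S,(-.145,.028,0),259,326.5),(S,(-.145,-.028,.01),290.5,347.5),(S,(.145,-.036,.01),412,264),(S,(-.145,.036,.01),254.5,319.5),(S,(.145,.036,.01),380,245.5),(S,(.1,.028,0),365.5,260),(S,(.1,0,0),381.2,271.8),
(D,(-.145,-.028,0),284.3,180),(D,(-.145,.028,0),311.2,181),(D,(-.145,-.036,.01),281,177),(D,(-.145,.036,.01),314.8,179),(D,(.145,-.036,.01),250.3,294.8),(D,(.145,.036,.01),294,295.5),(D,(.1,-.022,.015),260,270.3),(D,(.1,.022,.015),290.6,272.8)]
def res(p):
    F=frame(p);r=[]
    for c,q,u,v in obs: r+=list(proj(c,p[:3]+F@np.array(q))-(v,u))
    return np.array(r+[(p[2]-.06)*300])
s=least_squares(res,[.48,-.03,.06,-1.62],x_scale=[.01,.01,.01,.1],loss="soft_l1");p2=s.x
if __name__=="__main__":
    print(p2.round(4)); 
    r=res(p2)[:-1].reshape(-1,2).round(1)
    for o,e in zip(obs,r): print("WSD"[[W,S,D].index(o[0]) if 0 else (0 if o[0] is W else 1 if o[0] is S else 2)],o[1],e)
    F=frame(p2);print("stop",p2[:3]+F@[.1,0,0], "head",p2[:3]+F@[-.145,0,0])
    w=np.array([.4812,.0466,.0856]);print("wax in chute",F.T@(w-p2[:3]))
E
python3 fit2.py
```

```text
[ 0.4814 -0.0296  0.0588 -1.6175]
W (-0.145, -0.028, 0) [-0.1  0.4]
W (-0.145, 0.028, 0) [-0.4 -0.3]
S (-0.145, 0.028, 0) [ 1.8 -1.1]
S (-0.145, -0.028, 0.01) [-2.1  0.1]
S (0.145, -0.036, 0.01) [-0.4  2.5]
S (-0.145, 0.036, 0.01) [-0.1 -0.2]
S (0.145, 0.036, 0.01) [-1.7 -2. ]
S (0.1, 0.028, 0) [ 0.6 -0.2]
S (0.1, 0, 0) [-3.1 -1.7]
D (-0.145, -0.028, 0) [ 0.4 -0.4]
D (-0.145, 0.028, 0) [ 1.1 -0.1]
D (-0.145, -0.036, 0.01) [-0.5 -1.4]
D (-0.145, 0.036, 0.01) [-0.4  0. ]
D (0.145, -0.036, 0.01) [-1.  -1.4]
D (0.145, 0.036, 0.01) [ 1.9 -1.8]
D (0.1, -0.022, 0.015) [0.6 2.3]
D (0.1, 0.022, 0.015) [ 0.2 -2.6]
stop [ 0.47687286 -0.12649412  0.03463757] head [0.48797312 0.11096903 0.09390843]
wax in chute [-0.08029427 -0.00376007  0.00757016]
```

The refit agrees across three views to 1–3 px: stop at (0.477, −0.1265, 0.035), wax at chute x ≈ −80 mm, y ≈ −4 mm, z ≈ 7.6 mm. I'll hover uphill of the wax, about 10 mm above pushing height, and look.

Request:
arm_command(moves=[[[1,0,0.1,0.6,0],[1,0,0.1,0.6,0],[1,0,0.08,0.57,0],[1,0.8,0,0,0],[1,0.8,0,0,0],[1,0.8,0,0,0],[1,0.8,0,0,0],[1,0.8,0,0,0],[1,0.57,0,0,0],[1,0.4,0,0,0],[1,0,0,0,0],[1,0,0,0,0]]])

```text
clock: 4.58
position: [0.4851, 0.0959, 0.1798]
ee_rot: [-0.513, -0.486, 0.514, -0.486]
ft_force: [0.5, -0.3, 0.2]
grip_width: -0.0
```

```bash
cat > look.py <<'E'
import sys
from fit2 import *
t=sys.argv[1]
o=manip.get_obs();print(o["clock"],o["position"].round(4),o["ft_force"].round(1))
F=frame(p2);tip=o["position"]+[0,0,-.073]
for n,d in (("rear",-.011),("front",.011)): print(n,((F.T@(tip+d*np.array([-.047,-.999,0])-p2[:3]))*1000).round(1))
L=[]
for n,(x,y,w,h) in (("scene",(240,220,200,150)),("side",(220,150,120,160))):
    im=manip.camera(n); print(n,[(np.round(d["pixel"],1),round(d["confidence"],2)) for d in manip.pinpoint("wax_centre",n)][:2])
    L.append(cv2.resize(im[y:y+h,x:x+w,::-1],(int(w*450/h),450),interpolation=cv2.INTER_CUBIC))
im=np.hstack(L);k=min(1,800/im.shape[1]);cv2.imwrite(f"pics/{t}.png",cv2.resize(im,None,fx=k,fy=k))
E
python3 look.py l1
```

```text
4.5833 [0.4851 0.0959 0.1798] [ 0.5 -0.3  0.2]
rear [-144.1   -2.1   13.5]
front [-122.7   -2.2   18.9]
scene [(array([313.5, 305.9]), 0.78)]
side [(array([201. , 292.3]), 0.73)]
```

View pics/l1.png

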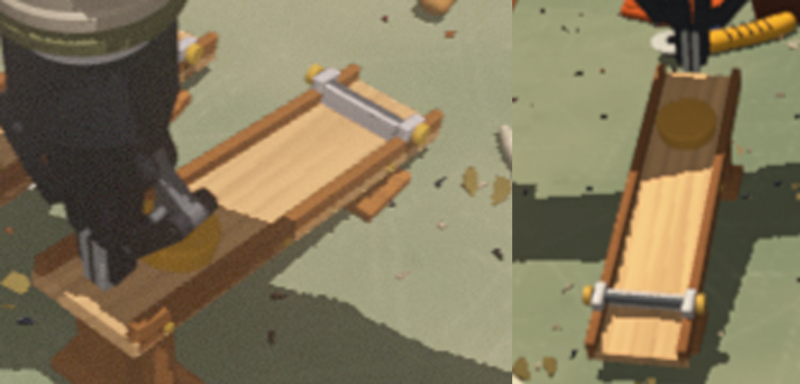

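Scene and side views show the closed fingers inside the lane at the head, uphill of the wax. I'll lower them and push down the slope, slope ratio 0.25.

Request:
arm_command(moves=[[[1,0.2,0,0,0],[1,0.2,0,0,0],[1,0,0,0,0],[1,0.05,0,0.2,0],[1,0.05,0,0.2,0],[1,0.05,0,0.2,0],[1,0.05,0,0.2,0],[1,0.05,0,0.2,0],[1,0.05,0,0.2,0],[1,0.05,0,0.2,0],[1,0,0,0,0]]])

```text
clock: 5.7
position: [0.483, 0.0597, 0.1607]
ee_rot: [-0.514, -0.486, 0.514, -0.486]
ft_force: [-0.3, 0.6, 0.2]
grip_width: -0.001
```

```bash
python3 look.py l2
```

```text
5.7 [0.483  0.0597 0.1607] [-0.3  0.6  0.2]
rear [-104.3   -2.6    3.7]
front [-82.9  -2.6   9. ]
scene [(array([308.8, 312.4]), 0.55)]
side [(array([207.1, 290.2]), 0.96)]
```

View pics/l2.png

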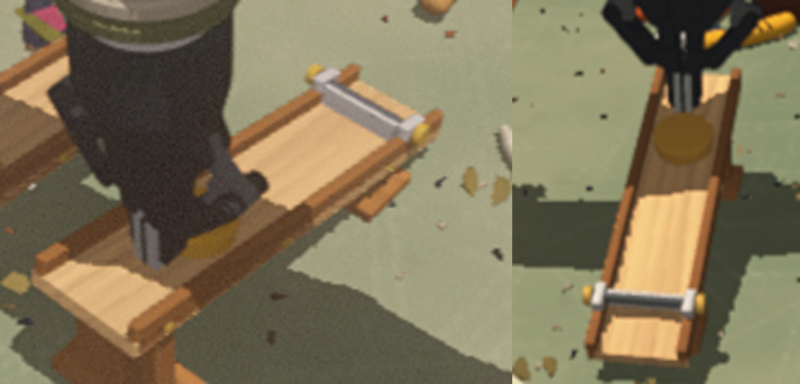

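The wax has moved down with the fingers (side view row 201→207) and lies flat. I'll carry on.

Request:
arm_command(moves=[[[1,0.06,0,0.24,0],[1,0.06,0,0.24,0],[1,0.06,0,0.24,0],[1,0.06,0,0.24,0],[1,0.06,0,0.24,0],[1,0.06,0,0.24,0],[1,0.06,0,0.24,0],[1,0.06,0,0.24,0],[1,0.06,0,0.24,0],[1,0.06,0,0.24,0],[1,0.06,0,0.24,0],[1,0.06,0,0.24,0]]])

```text
clock: 6.9
position: [0.4791, -0.0114, 0.1427]
ee_rot: [0.514, 0.486, -0.514, 0.486]
ft_force: [-0.1, -0.2, 0.9]
grip_width: 0.003
```

Request:
arm_command(moves=[[[1,0.06,0,0.24,0],[1,0.06,0,0.24,0],[1,0.06,0,0.24,0],[1,0.05,0,0.2,0],[1,0.03,0,0.12,0],[1,0.03,0,0.12,0],[1,0,0,0,0],[1,0,0,0,0]]])

```text
clock: 7.57
position: [0.4776, -0.0398, 0.1356]
ee_rot: [0.514, 0.486, -0.514, 0.486]
ft_force: [0.1, 0.4, 0.4]
grip_width: -0.001
```

```bash
python3 look.py l3
```

```text
7.5667 [ 0.4776 -0.0398  0.1356] [0.1 0.4 0.4]
rear [-1.5 -3.3  3.5]
front [19.9 -3.3  8.9]
scene [(array([281.6, 356.1]), 0.43)]
side [(array([250.7, 281.5]), 0.58)]
```

View pics/l3.png

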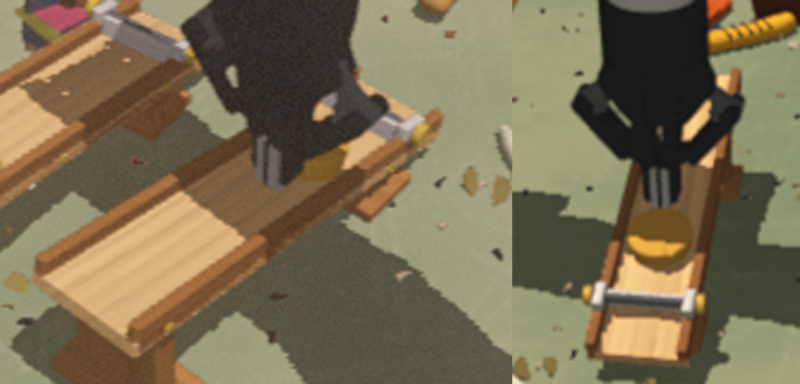

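The side view shows the wax in the lane with a visible gap to the stop; by the model about 32 mm remain. I'll go 25 mm more, then feel for the stop.

Request:
arm_command(moves=[[[1,0.04,0,0.16,0],[1,0.04,0,0.16,0],[1,0.04,0,0.16,0],[1,0.04,0,0.16,0],[1,0.03,0,0.12,0],[1,0.03,0,0.12,0],[1,0.03,0,0.12,0],[1,0,0,0,0],[1,0,0,0,0]]])

```text
clock: 8.52
position: [0.4761, -0.065, 0.1293]
ee_rot: [-0.514, -0.486, 0.514, -0.486]
ft_force: [0.1, -0.4, 0.1]
grip_width: 0.001
```

Request:
arm_command(moves=[[[1,0.01,0,0.04,0],[1,0.01,0,0.04,0],[1,0,0,0,0]]])

```text
clock: 8.77
position: [0.476, -0.0669, 0.1289]
ee_rot: [0.514, 0.486, -0.514, 0.486]
ft_force: [0.9, -0.2, -0.6]
grip_width: 0.003
```

```bash
python3 look.py l4
```

```text
8.7667 [ 0.476  -0.0669  0.1289] [ 0.9 -0.2 -0.6]
rear [26.4 -3.6  3.5]
front [47.8 -3.6  8.9]
scene [(array([272.7, 367.9]), 0.6)]
side [(array([260.3, 276.3]), 0.97)]
```

View pics/l4.png

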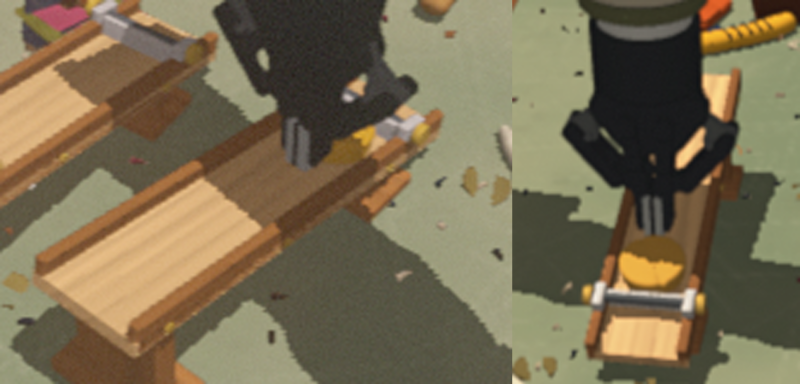

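The side view shows a gap of a few mm left. I'll advance in 1 mm steps and watch the force.

Request:
arm_command(moves=[[[1,0.01,0,0.04,0],[1,0.01,0,0.04,0],[1,0,0,0,0]]])

```text
clock: 9.22
position: [0.4759, -0.069, 0.1283]
ee_rot: [-0.514, -0.486, 0.514, -0.486]
ft_force: [0.4, -0.3, 0.4]
grip_width: 0.001
```

Request:
arm_command(moves=[[[1,0.01,0,0.04,0],[1,0,0,0,0]]])

```text
clock: 9.38
position: [0.4759, -0.0699, 0.1281]
ee_rot: [0.514, 0.486, -0.514, 0.486]
ft_force: [0.0, -0.1, -0.9]
grip_width: -0.003
```

Request:
arm_command(moves=[[[1,0.01,0,0.04,0],[1,0,0,0,0]]])

```text
clock: 9.55
position: [0.4758, -0.071, 0.1279]
ee_rot: [0.514, 0.486, -0.514, 0.486]
ft_force: [0.7, 0.5, 0.1]
grip_width: 0.003
```

```bash
python3 look.py l5
```

```text
9.55 [ 0.4758 -0.071   0.1279] [0.7 0.5 0.1]
rear [30.7 -3.6  3.6]
front [52.  -3.6  8.9]
scene [(array([272.3, 365. ]), 0.51)]
side [(array([261.8, 278.8]), 0.74)]
```

View pics/l5.png

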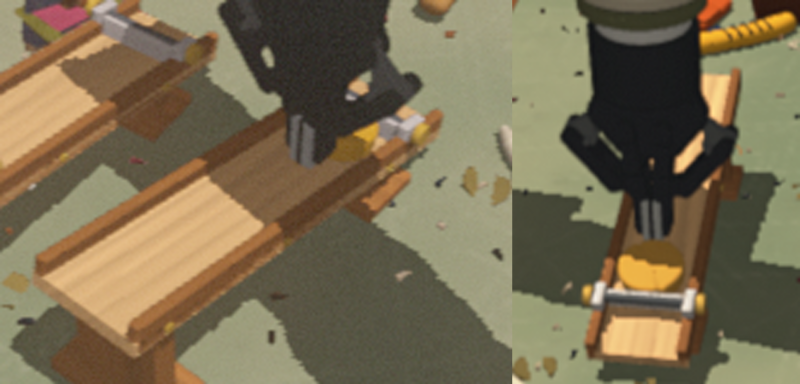

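No contact yet, so I'll continue.

Request:
arm_command(moves=[[[1,0.01,0,0.04,0],[1,0,0,0,0]]])

```text
clock: 9.92
position: [0.4758, -0.0719, 0.1276]
ee_rot: [0.514, 0.486, -0.514, 0.486]
ft_force: [0.1, 0.4, 0.0]
grip_width: 0.001
```

Request:
arm_command(moves=[[[1,0.01,0,0.04,0],[1,0,0,0,0]]])

```text
clock: 10.08
position: [0.4758, -0.0723, 0.1274]
ee_rot: [0.514, 0.486, -0.513, 0.486]
ft_force: [-0.8, 3.4, 1.3]
grip_width: 0.0
```

Request:
arm_command(moves=[[[1,0.01,0,0.04,0],[1,0,0,0,0]]])

```text
clock: 10.25
position: [0.4759, -0.0726, 0.1273]
ee_rot: [0.514, 0.487, -0.513, 0.486]
ft_force: [-1.2, 6.9, 4.6]
grip_width: -0.003
```

Contact: the force climbed 0.4→3.4→6.9 N with the motion stalling, at model x ≈ +53 mm (expected +52). I'll back off uphill, lift and check.

Request:
arm_command(moves=[[[1,-0.02,0,-0.06,0],[1,-0.05,0,-0.15,0],[1,-0.1,0,-0.3,0],[1,-0.2,0,-0.3,0],[1,-0.8,0,-0.4,0],[1,-0.9,0,-0.9,0],[1,-0.9,0,-0.9,0],[1,-0.9,0,-0.9,0],[1,-0.8,0,-0.9,0],[1,0,0,-0.9,0],[1,0,0,-0.9,0],[1,0,0,0,0]]])

```text
clock: 11.25
position: [0.4845, 0.0965, 0.2446]
ee_rot: [0.513, 0.488, -0.511, 0.487]
ft_force: [0.4, 1.0, 0.1]
grip_width: 0.001
```

```bash
python3 look.py l6; python3 - <<'E'
from fit2 import *
r=[]
for n,c in(("scene",S),("side",D)):
    im=manip.camera(n);cv2.imwrite(f"pics/{n}6.png",im[:,:,::-1])
    q=manip.pinpoint("wax_centre",n);b=manip.pinpoint("buckle_centre",n)
    print(n,[(x["pixel"],x["confidence"]) for x in q[:2]],[(x["pixel"],x["confidence"]) for x in b[:2]])
    if q:r.append(ray(c,q[0]["pixel"]))
if len(r)==2:
    p,e=tri(r);print(p,e,frame(p2).T@(p-p2[:3]))
a=cv2.imread("pics/scene6.png")[235:315,330:430];b=cv2.imread("pics/side6.png")[230:310,240:310]
cv2.imwrite("pics/z6.png",np.hstack([cv2.resize(x,None,fx=4.6,fy=4.6,interpolation=cv2.INTER_CUBIC) for x in(a,b)]))
E
```

```text
11.25 [0.4845 0.0965 0.2446] [0.4 1.  0.1]
rear [-160.3   -2.8   76.3]
front [-138.9   -2.8   81.6]
scene [(array([273.1, 369.4]), 0.75)]
side [(array([262.5, 276.4]), 0.82)]
scene [([272.4, 370.0], 0.82)] [([281.7, 219.1], 0.89), ([273.2, 370.3], 0.46)]
side [([263.5, 279.6], 0.94)] [([196.1, 362.4], 0.66)]
[ 0.47957311 -0.10168511  0.04541015] [np.float64(0.0005025143531758462), np.float64(0.0005025143531760417)] [0.07322571 0.00153887 0.00442679]
```

View pics/z6.png

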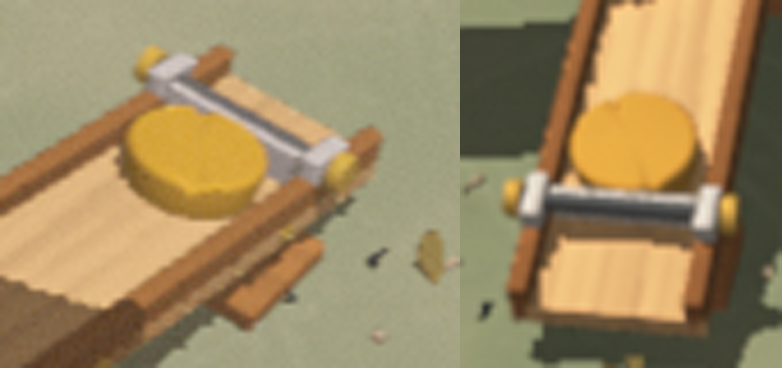

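View pics/l6.png

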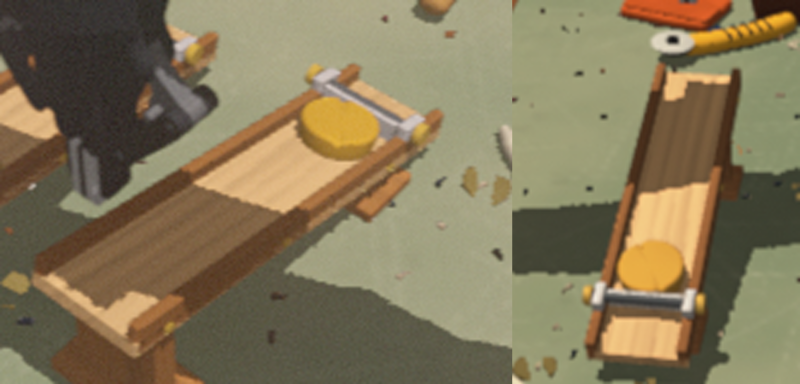

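```bash
python3 - <<'E'
from fit2 import *
F=frame(p2);L=[]
for n,c,(x,y,w,h) in(("scene",S,(330,235,100,80)),("side",D,(240,230,70,80))):
    im=cv2.resize(cv2.imread(f"pics/{n}6.png")[y:y+h,x:x+w],None,fx=4.6,fy=4.6,interpolation=cv2.INTER_CUBIC)
    for z in(0,.016):
        q=np.array([((proj(c,p2[:3]+F@[.076+.024*np.cos(a),0.0+.024*np.sin(a),z])[::-1]-(x,y)+.5)*4.6) for a in np.linspace(0,6.29,50)]).astype(int)
        cv2.polylines(im,[q],True,(255,0,255),1)
    q=np.array([((proj(c,p2[:3]+F@np.array(a))[::-1]-(x,y)+.5)*4.6) for a in[(.1,-.028,0),(.1,.028,0),(.1,.028,.015),(.1,-.028,.015)]]).astype(int)
    cv2.polylines(im,[q],True,(0,255,0),1);L.append(im)
cv2.imwrite("pics/z6o.png",np.hstack(L))
E
```

```text
(no output)
```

View pics/z6o.png

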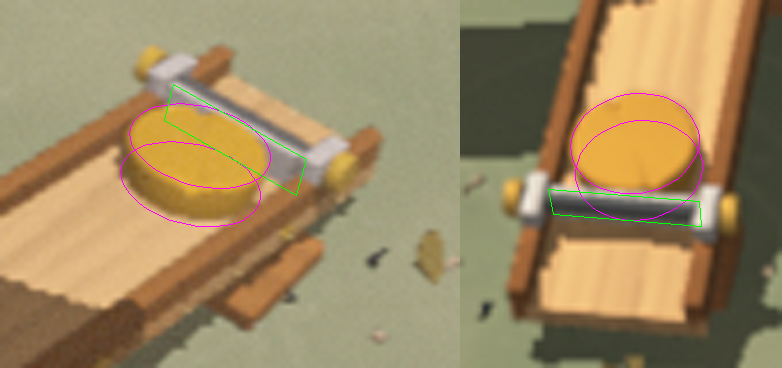

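The overlay of the wax at x = +76 mm (touching the stop) matches both views to about 1 px. The wax lies flat, its edge at the blade, the buckle is still at its place and the gripper is clear.

```bash
python3 -c "
from workcell import manip
print(manip.get_obs()['clock']);print(manip.hand_in())"
```

```text
11.75
the job is handed in; nothing more can be done
None
```

I pushed the wax down its chute with the closed fingers until it met the steel stop, then backed off uphill, lifted clear and handed in at 11.75 s. No verdict came back.

**Wax against the stop:**
- **Force:** it rose from about 0.4 to 6.9 N as the motion stalled, within about 2 mm of where the chute fit put contact.
- **Overlay:** the wax drawn touching the stop matches the scene and side views to about 1 px, and it lies flat.
- **Disagreement:** the network's triangulated wax centre came out about 3 mm short, at x = +73 mm instead of +76 mm. That is within its usual error, and I trusted the force and the overlay over it.

**Buckle:** it was not touched. Its detected position agrees with the start to within about 3 px.

**Checks that failed:**
- My first chute fit from the networks' points alone was up to about 9 mm off at the head. I refitted it with corners picked by hand in three views.
- The wrist camera could not see the wax and reported a false stop, which I ignored.

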